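# Build up the stone-sieve tower

### The job

Set up the stone sieves for grading: stand the steel catch cup in the well of the round shaker base, seat the fine sieve on the cup, then the coarse sieve on the fine one, and finally close the coarse sieve with the knobbed lid. Build it on the base from the bottom up in that order, every part upright and fully seated, and leave the yellow pot, steel cube and wax block where they are.

Things in the scene. Friction and masses are not known exactly. Their poses are not given: they have to be found in the camera images.
- base: Fixed shaker base: a low, dark, round metal foot, 82 mm across and 13 mm high, with a shallow round well in its top (64 mm across inside its 7 mm lip; black rubber floor 6 mm above the table). Origin: centre of its underside, on the table; z up. It cannot be moved.
- cup: Loose plain steel catch cup, open top, closed floor, no mesh: straight round wall 44 mm outside diameter (46 over the bead at its top edge), 38 inside, 48 mm tall, with a flat foot flange 54 mm across and 3 mm thick. Origin: centre of its underside, z up. 0.11 kg. In the well its underside is 6 mm above the table.
- fine: Loose fine sieve, the LOW one with close wire mesh (2 mm openings): steel ring 44 mm outside (46 over the bead at its top edge), 38 inside, rim wall 8 to 30 mm above the underside, mesh at 10 mm; under it a spigot 32 mm in diameter, 8 mm tall, on which it stands. Origin: centre of the spigot's underside, z up. 0.09 kg. Seated in the cup's mouth its origin is 40 mm above the cup's.
- coarse: Loose coarse sieve, the TALL one with open wire mesh (7 mm openings): same diameters, bead and spigot as the fine sieve, but the rim wall runs from 8 to 42 mm above the underside. Origin: centre of the spigot's underside, z up. 0.09 kg. Seated with its spigot inside the fine sieve's rim, its origin is 22 mm above the fine sieve's.
- lid: Loose steel lid: closed disc 44 mm in diameter, 8 to 14 mm above the underside, with the same 32 mm spigot, 8 mm tall, below it; on top in the middle a round knob, 19 mm in diameter from 21 to 36 mm above the underside, on a thinner neck; top at 37 mm. Origin: centre of the spigot's underside, z up. 0.09 kg. Seated in the coarse sieve its origin is 34 mm above the coarse sieve's.
- yellow_pot: Bystander, loose: yellow pot with screw lid, 30 mm in diameter, 36 mm tall. Origin: centre of its underside. Leave it standing where it is.
- block: Bystander, loose: plain steel cube, 36 mm. Origin: centre of its underside. Leave it where it is.
- wax: Bystander, loose: small blue block of carving wax, 30 x 46 x 19 mm. Origin: centre of its underside. Leave it where it is.

How it is judged:
By the outcome, as a careful person would: the job done as asked, in the order asked, and still so for the second after the job is handed in, with the robot touching nothing.
It also fails if it takes over 93 s, if anything falls off the work surface, if the arm or the gripper's body presses on something with over 40 N, if the wrist force passes 120 N, or if a joint passes its speed limit or range.

### The arm

A 6-joint arm with a two-finger parallel gripper is mounted at the origin on a cart in front of the work surface, level with it; the furniture and walls round the work are solid. World frame = base frame: x ahead of the robot, y to its left, z up, the work surface at z = 0. Lengths are in m, angles in degrees, forces in N, time in s.
With the tool pointing down it reaches from about 0.25 to 0.775 m from the base axis. Payload 4 kg.
Tool frame: the origin (TCP) lies on the centre line of the jaws, within the pads' length; the fingertips stand 22 mm ahead of it and the grasp point (between the pads) lies 3 mm ahead of it; x points along the fingers, z is the direction in which the jaws open and shut, and the axes are right-handed (so a half turn about x gives the same grasp; the last joint's range is limited). The gripper opens to 94 mm and grips with 3 to 60 N. Pads are 16 mm wide; open, the fingers measure 119 mm over their backs; the gripper's body (75 mm by 177 mm) begins 78 mm behind the grasp point.
Start: joints at [65.999, 4.996, 78.535, -0, 96.463, -5.907], TCP at [0.171, 0.523, 0.228] pointing down, gripper open.
Joint ranges: [-177.83, 177.83], [-43.37, 116.18], [15.69, 146.23], [-61.86, 241.86], [9.47, 152.12], [-147.06, 147.06]. Speed limits (degrees/s): [159.86, 159.86, 180, 180, 180, 180].

### API

Orientations are given as [roll, pitch, yaw] about the fixed x, y, z axes, in that order (R = Rz(yaw) Ry(pitch) Rx(roll)).
In Python, from bench import * gives the robot as it stands.
- The arm moves only by the tool drive_tool, never from a script. Its argument "plan" is one flat list of numbers, 6 for each row, row after row: the shift along the tool's x, y, z in m, then the turn, a rotation vector about the tool's x, y, z in rad. A call has 1 to 12 rows; each row is the pose to reach, as a shift and turn from the pose commanded when the call began, along the tool's axes at that moment; what a row does not reach only later rows make up. A row lasts 1/10 s, in which the tool goes at most 50 mm and 8.59 degrees, less where a joint would pass 70% of its speed; a pose out of reach is approached as far as the arm can. A call with a gripper value outside its range is refused whole. "hand" is the opening, from 0 (shut) to 1 (fully open), set as the call begins (left out, the last holds). The fingers move at their own pace and stop on an object; "force" is the grip in N (left out, the last holds). Time passes only in rows, so rows that repeat a pose let the fingers close. It gives the time, the measured TCP pose, the force and the opening at its end, in the units of the state.
- get_state(): the state, without advancing time (a new reading comes with each control period).
- get_image(name): name is "scene" or "top" or "wrist"; returns the picture (420x560x3 uint8, blue, green, red); there is no depth.
- get_calibration(name): a dict with "fx", "fy", "cx", "cy" (pixels), "extrinsics" (4x4, takes a point from camera to world coordinates); the wrist camera has in their place "mount" (4x4, takes a point from camera to tool coordinates, whose origin is the TCP and whose axes are the tool frame's). Camera axes: x right, y down, z forward; pixel columns grow to the right and rows downward; lengths in m; the calibration is good to about 2 mm. A picture is of the moment at which its call begins: read the wrist's pose just before it. get_calibration takes no time and is no camera call.
- finish_job(): hands the job in, once; it reports no verdict.
Trained networks look in the newest picture that a camera, given by its name, has taken for a name from the list of things; names that differ only in an ending like _2 or _b are one class to them, and where a whole thing is asked for, a point or a joint stands for the part that bears it (a point fixed in the world has none). Each returns a list of dicts, best first, with "p" (0 to 1); they miss things now and then, are a little off and sometimes report something else, mostly with a low value. They report only what shows in the picture. A call takes as long as a camera call.
- find_in(camera, query): "xyz" ([x, y, z] in m, in the coordinates of the camera as it stood for that picture, good to about 4 mm: the middle of the surface that is visible of it).
- silhouettes(camera, query): "mask" (420x560 bool, what is visible of it).
The state is a dict: "t": time; "qpos": joint angles; "dq": joint speeds; "tau": joint torques, N m; "eef_pos": TCP position; "ee_rot": TCP orientation; "ft_force": force on the tool from outside, world axes, zero at the start; "wrist_torque": the same for the moment, N m; "grip_width": finger opening in m.
Only numpy, scipy, OpenCV 4.12 (cv2) and the standard library are available. Lean on these libraries where they do the work, as an engineer would, in place of code of your own. Each camera call takes 0.05 s, during which the arm holds its last target. There are 200 camera calls.

## Working session

There is one attempt and no reset: what is moved stays moved. The work goes in short steps, Python scripts to look and compute and a tool call to move; the robot and the scene stay as the last step left them, time stands still between calls to the robot, and variables do not carry over. Pictures are saved under pics/ and viewed, about 12 in all and at most 16, crops included, and the job is handed in when it is done.

Besides the shell and the picture viewer there is one more tool, called after "Emit:" in YAML: its name, and indented under it one key for each argument. drive_tool: Moves the arm, as the interface text tells. Its arguments: {"type":"object","properties":{"plan":{"type":"array","items":{"type":"number"}},"hand":{"type":"number"},"force":{"type":"number"}},"required":["plan"]}

```bash
ls; mkdir -p pics
cat > h.py <<'E'
from bench import *
import numpy as np, cv2
from scipy.spatial.transform import Rotation as R
np.set_printoptions(precision=4,suppress=True)
def T():
    s=get_state(); M=np.eye(4); M[:3,:3]=R.from_euler('xyz',s['ee_rot'],degrees=True).as_matrix(); M[:3,3]=s['eef_pos']; return M
def ext(n):
    c=get_calibration(n)
    return T()@np.array(c['mount']) if n=='wrist' else np.array(c['extrinsics'])
E
python3 - <<'E'
from h import *
s=get_state();print(s); print(T())
ims=[]
for n in ['scene','top','wrist']:
    E=ext(n); im=get_image(n); cv2.imwrite(f'pics/{n}0.png',im)
    for q in ['base','cup','fine','coarse','lid','yellow_pot','block','wax']:
        r=find_in(n,q)[:2]
        print(n,q,[(round(d['p'],2),(E@np.r_[d['xyz'],1])[:3]) for d in r])
E
```

```text
pics
{'t': 0.0, 'qpos': array([65.9967,  5.0397, 78.6248,  0.0009, 96.464 , -5.9072]), 'dq': array([-0.0345, -0.0024,  0.0824,  0.0033, -0.1251,  0.0163]), 'tau': array([  0.0009, -34.0191, -30.2423,   0.072 ,   0.033 ,  -0.0002]), 'eef_pos': array([0.1706, 0.5223, 0.2263]), 'ee_rot': array([ 173.679 ,   89.8715, -114.417 ]), 'ft_force': array([-0.2793,  0.2825,  0.1724]), 'wrist_torque': array([-0.026 , -0.0148, -0.075 ]), 'grip_width': 0.09393893947346504}
[[-0.0009 -0.9505  0.3106  0.1706]
 [-0.002   0.3106  0.9505  0.5223]
 [-1.      0.0002 -0.0022  0.2263]
 [ 0.      0.      0.      1.    ]]
scene base [(0.78, array([0.6039, 0.3639, 0.0048]))]
scene cup [(0.81, array([0.4309, 0.3119, 0.0256]))]
scene fine [(0.69, array([0.5217, 0.3885, 0.0175]))]
scene coarse [(0.67, array([0.4272, 0.3883, 0.0292]))]
scene lid [(0.76, array([0.5251, 0.3116, 0.0121]))]
scene yellow_pot [(0.42, array([0.6642, 0.2852, 0.0357]))]
scene block [(0.56, array([0.6706, 0.4106, 0.0301])), (0.3, array([0.5196, 0.3902, 0.0148]))]
scene wax [(0.57, array([0.2998, 0.3719, 0.0195])), (0.57, array([0.4294, 0.3868, 0.0217]))]
top base [(0.88, array([0.6038, 0.3591, 0.007 ]))]
top cup [(0.56, array([0.4318, 0.3055, 0.0015]))]
top fine [(0.84, array([0.5184, 0.392 , 0.0084]))]
top coarse [(0.66, array([0.4263, 0.3924, 0.0096])), (0.29, array([ 0.4307,  0.3025, -0.0006]))]
top lid [(0.74, array([0.5201, 0.3048, 0.0118]))]
top yellow_pot []
top block [(0.57, array([0.6717, 0.4012, 0.0331]))]
top wax [(0.57, array([0.2938, 0.375 , 0.0152])), (0.56, array([0.6034, 0.3582, 0.0072]))]
wrist base []
wrist cup [(0.55, array([0.4135, 0.3188, 0.018 ]))]
wrist fine []
wrist coarse [(0.76, array([0.4178, 0.3881, 0.0246]))]
wrist lid []
wrist yellow_pot []
wrist block []
wrist wax [(0.7, array([0.283 , 0.3883, 0.0148]))]
```

View pics/top0.png

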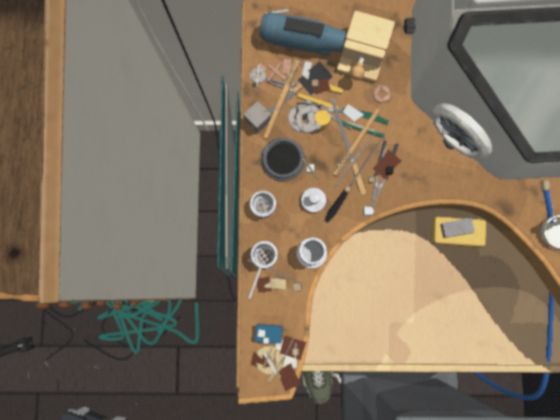

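View pics/scene0.png

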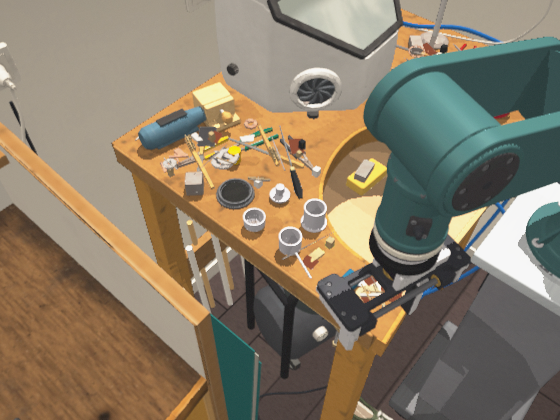

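Top view: base (284,158), fine (263,204), coarse (264,255), lid (313,200), cup (311,253), pot (322,118), cube (258,117). This agrees with the networks. A partition and teal panel stand left of the table, so I'll check their height before choosing the jaw direction.

Run:
```python
from h import *
def ray(n,u,v):
    c=get_calibration(n);E=np.array(c['extrinsics']);d=E[:3,:3]@np.array([(u-c['cx'])/c['fx'],(v-c['cy'])/c['fy'],1]);return E[:3,3],d/np.linalg.norm(d)
def tri(a,b):
    (o1,d1),(o2,d2)=ray('top',*a),ray('scene',*b)
    A=np.stack([d1,-d2],1);t=np.linalg.lstsq(A,o2-o1,rcond=None)[0];p,q=o1+t[0]*d1,o2+t[1]*d2
    return (p+q)/2,np.linalg.norm(p-q)
print(ray('top',280,210),ray('scene',280,210))
print('rail end',tri((60,300),(212,318)),tri((40,305),(205,335)))
print('table corner',tri((240,402),(0,0)) )
for p in [(239,150),(239,270),(222,80),(222,270)]:
    o,d=ray('top',*p); print(p,[o+d*(z-o[2])/d[2] for z in (0,.15,-.3)])
w=cv2.imread('pics/wrist0.png'); s=cv2.imread('pics/scene0.png')[120:420,0:400]
cv2.imwrite('pics/w0.png',cv2.hconcat([cv2.resize(w,(400,300)),s]))
```

```text
(array([0.3554, 0.3472, 0.965 ]), array([ 0.1577,  0.0153, -0.9874])) (array([0.0598, 0.8695, 0.867 ]), array([ 0.3982, -0.4855, -0.7783]))
rail end (array([0.3471, 0.6626, 0.2068]), np.float64(0.0056573220968921725)) (array([0.3381, 0.6878, 0.2085]), np.float64(0.010711130766280564))
table corner (array([0.3668, 0.5515, 0.6628]), np.float64(0.3816979926655683))
(239, 150) [array([0.6211, 0.4379, 0.    ]), array([0.5798, 0.4238, 0.15  ]), array([ 0.7038,  0.4661, -0.3   ])]
(239, 270) [array([0.4015, 0.4346, 0.    ]), array([0.3943, 0.421 , 0.15  ]), array([ 0.4158,  0.4617, -0.3   ])]
(222, 80) [array([0.7568, 0.472 , 0.    ]), array([0.6944, 0.4526, 0.15  ]), array([ 0.8816,  0.5108, -0.3   ])]
(222, 270) [array([0.4014, 0.4648, 0.    ]), array([0.3942, 0.4465, 0.15  ]), array([ 0.4157,  0.5014, -0.3   ])]
```

View pics/w0.png

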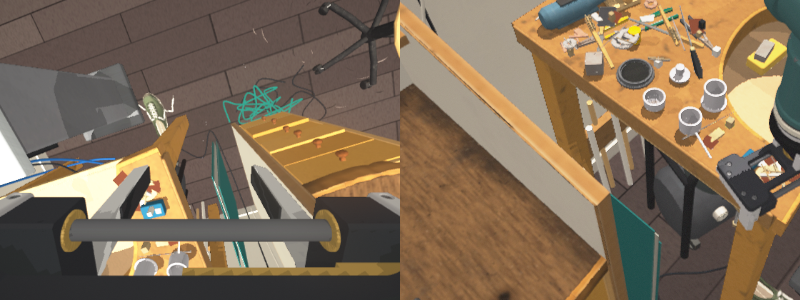

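The rail is at y≈0.66, z≈0.21, and the panels are beyond the table edge (y>0.43). Jaws along world x keep the narrow side of the body towards them. Next I'll check the wrist camera geometry and compute the first move.

```bash
cat >> h.py <<'E'
Rd=np.array([[0,0,1],[0,1,0],[-1,0,0]],float) # tool x down, y=+y, z=+x
def go(p):  # row for target TCP p at orientation Rd, from the present measured pose
    M=T(); print('shift',M[:3,:3].T@(np.array(p)-M[:3,3]),'turn',R.from_matrix(M[:3,:3].T@Rd).as_rotvec())
def wpix(P): # world->wrist pixel
    c=get_calibration('wrist'); q=np.linalg.inv(ext('wrist'))@np.r_[P,1]; return np.array([c['fx']*q[0]/q[2]+c['cx'],c['fy']*q[1]/q[2]+c['cy']])
E
python3 - <<'E'
from h import *
c=get_calibration('wrist');print(c)
M=np.linalg.inv(np.array(c['mount']))
for x in (.02,.1,.15,.2,.25):
  for y in (-.06,0,.06):
    q=M@np.array([x,y,0,1]);print(x,y,q[:3],c['fx']*q[0]/q[2]+c['cx'],c['fy']*q[1]/q[2]+c['cy'])
go([.43,.31,.20])
E
```

```text
{'fx': 289.15566918731656, 'fy': 289.15566918731656, 'cx': 280.3388008920774, 'cy': 204.01095761198036, 'mount': array([[ 0.0008, -0.2614,  0.9652, -0.157 ],
       [ 0.0011, -0.9652, -0.2614,  0.0763],
       [ 1.    ,  0.0012, -0.0005,  0.0002],
       [ 0.    ,  0.    ,  0.    ,  1.    ]])}
0.02 -0.06 [-0.0002  0.0854  0.2064] 280.03632790706706 323.560661804947
0.02 0 [-0.0002  0.0274  0.1908] 280.1081461564073 245.60321461220306
0.02 0.06 [-0.0001 -0.0305  0.1751] 280.19283031128856 153.68005311967246
0.1 -0.06 [-0.0002  0.0644  0.2837] 280.18516352882165 269.7022679360449
0.1 0 [-0.0001  0.0065  0.268 ] 280.24499728382796 211.05643738417066
0.1 0.06 [-0.     -0.0514  0.2523] 280.31226933099623 145.11999266844626
0.15 -0.06 [-0.0001  0.0514  0.3319] 280.243019807858 248.7661087867991
0.15 0 [-0.     -0.0065  0.3162] 280.2965914273008 198.0319821646665
0.15 0.06 [ 0.     -0.0645  0.3006] 280.3557534737956 142.00353297258437
0.2 -0.06 [-0.0001  0.0383  0.3802] 280.2861872947989 233.14530856043757
0.2 0 [-0.     -0.0196  0.3645] 280.3345230692399 188.45649668155636
0.2 0.06 [ 0.0001 -0.0775  0.3488] 280.3872050130503 139.74943646405885
0.25 -0.06 [-0.      0.0252  0.4285] 280.3196297560381 221.04365421092257
0.25 0 [ 0.     -0.0327  0.4128] 280.36358457648987 181.1201930953248
0.25 0.06 [ 0.0001 -0.0906  0.3971] 280.41101128960094 138.04326735038933
shift [ 0.0275 -0.3125 -0.1218] turn [ 1.255   0.0001 -0.    ]
```

Emit:
drive_tool:
  plan: [0.027,-0.3125,-0.122,1.255,0,0,0.027,-0.3125,-0.122,1.255,0,0,0.027,-0.3125,-0.122,1.255,0,0,0.027,-0.3125,-0.122,1.255,0,0,0.027,-0.3125,-0.122,1.255,0,0,0.027,-0.3125,-0.122,1.255,0,0,0.027,-0.3125,-0.122,1.255,0,0,0.027,-0.3125,-0.122,1.255,0,0,0.027,-0.3125,-0.122,1.255,0,0,0.027,-0.3125,-0.122,1.255,0,0,0.027,-0.3125,-0.122,1.255,0,0,0.027,-0.3125,-0.122,1.255,0,0]
  hand: 0.7
  force: 20

```text
t: 2.55
eef_pos: [0.4298, 0.31, 0.2006]
ee_rot: [43.8, 90.0, 43.9]
ft_force: [-0.5, 0.4, -0.6]
grip_width: 0.0657
```

```bash
cat >> h.py <<'E'
from scipy.optimize import minimize
PROF={'cup':[(27,0),(27,3),(22,3),(23,48)],'fine':[(16,0),(22,8),(23,30)],'coarse':[(16,0),(22,8),(23,42)],
 'lid':[(16,0),(22,8),(22,14),(9.5,21),(9.5,36)],'base':[(41,0),(41,13)]}
def circ(r,z,n=48):
    a=np.linspace(0,2*np.pi,n,endpoint=False); return np.c_[r*np.cos(a),r*np.sin(a),0*a+z]/1000
def px(n,P,E):
    c=get_calibration(n); q=(P-E[:3,3])@E[:3,:3]; return np.c_[c['fx']*q[:,0]/q[:,2]+c['cx'],c['fy']*q[:,1]/q[:,2]+c['cy']]
def render(n,k,p,E,S=8):
    m=np.zeros((420,560),np.uint8); pr=PROF[k]
    for a,b in zip(pr[:-1],pr[1:]):
        h=cv2.convexHull(px(n,np.r_[circ(*a),circ(*b)]+p,E).astype(np.float32))
        cv2.fillConvexPoly(m,np.round(h*S).astype(np.int32),255,cv2.LINE_AA,3)
    return m/255.
def fit(n,k,g,z=None):  # z fixed or free
    E=ext(n); get_image(n); r=silhouettes(n,k)
    if not r: return None
    best=None
    for d in r[:2]:
        M=cv2.GaussianBlur(d['mask'].astype(float),(0,0),1.5)
        f=lambda v: np.abs(cv2.GaussianBlur(render(n,k,np.r_[v[:2],z if z is not None else v[2]],E),(0,0),1.5)-M).sum()/M.sum()
        v0=np.r_[g] if z is None else np.r_[g][:2]
        o=minimize(f,v0,method='Nelder-Mead',options=dict(initial_simplex=np.vstack([v0]+[v0+.008*e for e in np.eye(len(v0))]),xatol=1e-4,fatol=1e-4))
        if best is None or o.fun<best[2]: best=(d['p'],o.x,o.fun)
    return best
E
python3 - <<'E'
from h import *
im=get_image('wrist')
for k,g in dict(cup=(.431,.309,0),coarse=(.427,.39,0),lid=(.522,.308,0),fine=(.52,.39,0),base=(.604,.36,0)).items():
    for n in ('wrist','top'):
        print(k,n,'z=0:',fit(n,k,g,0.),'free:',fit(n,k,g) if k!='base' else '')
    r=silhouettes('wrist',k)
    for d in r[:1]:
        c,_=cv2.findContours(d['mask'].astype(np.uint8),0,2); cv2.drawContours(im,c,-1,(0,0,255),1)
cv2.imwrite('pics/w1.png',im)
E
```

```text
cup wrist z=0: (0.67, array([0.4328, 0.3053]), np.float64(0.07807095113031585)) free: (0.6, array([ 0.4328,  0.3017, -0.0179]), np.float64(0.015215199896525939))
cup top z=0: None free: None
coarse wrist z=0: (0.77, array([0.427 , 0.3878]), np.float64(0.45603766034140747)) free: (0.6, array([ 0.4272,  0.3892, -0.022 ]), np.float64(0.24386241895134683))
coarse top z=0: (0.87, array([0.4254, 0.3907]), np.float64(0.3476767177459219)) free: (0.73, array([ 0.4352,  0.3957, -0.1202]), np.float64(0.1358638458448374))
lid wrist z=0: (0.92, array([0.5275, 0.3023]), np.float64(0.10712549866224601)) free: (0.69, array([ 0.5366,  0.2949, -0.0332]), np.float64(0.03323653766139923))
lid top z=0: None free: None
fine wrist z=0: (0.4, array([ 0.6218, -0.1398]), np.float64(1.0)) free: (0.62, array([ 0.5206,  0.3931, -0.0121]), np.float64(0.03861814964402515))
fine top z=0: None free: None
base wrist z=0: (0.86, array([0.5993, 0.3567]), np.float64(0.15200777309074237)) free: 
base top z=0: None free:
```

View pics/w1.png

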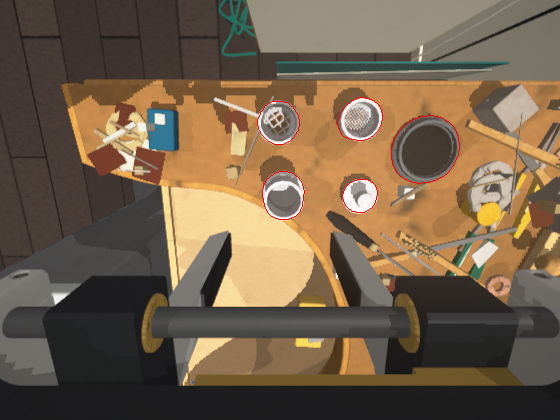

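The wrist view shows all parts standing: cup (283,195), coarse (278,122), fine (360,119), lid (360,196), base (424,150). My rendering inflates the edges, so I'll refine the fit by supersampling, filling holes and adding a free radius pad.

```bash
cat >> h.py <<'E'
def render(n,k,p,E,dr=0,S=4):
    m=np.zeros((420*S,560*S),np.uint8); pr=PROF[k]
    for a,b in zip(pr[:-1],pr[1:]):
        q=px(n,np.r_[circ(a[0]+dr,a[1]),circ(b[0]+dr,b[1])]+p,E)
        cv2.fillConvexPoly(m,cv2.convexHull(np.round((q+.5)*S-.5).astype(np.int32)),255)
    return cv2.resize(m,(560,420),interpolation=cv2.INTER_AREA)/255.
def masks(n,k):
    out=[]
    for d in silhouettes(n,k)[:2]:
        m=np.zeros((420,560),np.uint8); c,_=cv2.findContours(d['mask'].astype(np.uint8),0,2); cv2.drawContours(m,[max(c,key=cv2.contourArea)],-1,1,-1); out.append((d['p'],m))
    return out
def fit(n,k,g,z=0.,free=False):
    E=ext(n); best=None
    for p,m in masks(n,k):
        M=cv2.GaussianBlur(m.astype(float),(0,0),1.5)
        f=lambda v: np.abs(cv2.GaussianBlur(render(n,k,np.r_[v[:2],z],E,v[2]*100),(0,0),1.5)-M).sum()/M.sum()
        v0=np.r_[g[:2],0]; 
        o=minimize(f,v0,method='Nelder-Mead',options=dict(initial_simplex=np.vstack([v0]+[v0+.007*e for e in np.eye(3)]),xatol=1e-4,fatol=1e-4))
        if best is None or o.fun<best[2]: best=(p,o.x*[1,1,100],o.fun)
    return best
G=dict(cup=(.431,.309),coarse=(.427,.39),lid=(.522,.308),fine=(.52,.39),base=(.604,.36))
E
python3 - <<'E'
from h import *
for n in ('wrist','top'):
    get_image(n)
    for k,g in G.items(): print(k,n,fit(n,k,g))
print(get_state()['t'])
go([.433,.305,.05])
E
```

```text
cup wrist (0.58, array([ 0.4328,  0.3061, -0.5891]), np.float64(0.017672751672888416))
coarse wrist (0.67, array([ 0.4273,  0.3887, -0.6136]), np.float64(0.012952292964089259))
lid wrist (0.82, array([ 0.527 ,  0.3023, -0.6434]), np.float64(0.02516915065129393))
fine wrist (0.61, array([ 0.5172,  0.3923, -0.4196]), np.float64(0.021352997973791723))
base wrist (0.76, array([ 0.6015,  0.3583, -2.6059]), np.float64(0.03492968769103864))
cup top None
coarse top (0.93, array([ 0.4255,  0.3899, -1.8439]), np.float64(0.09313915042083493))
lid top None
fine top (0.63, array([  0.6319,   0.434 , -20.3818]), np.float64(1.098474945533769))
base top (0.58, array([ 0.6027,  0.3592, -2.8315]), np.float64(0.1449312057530896))
5.25
shift [ 0.1505 -0.0048  0.003 ] turn [ 0.      0.     -0.0001]
```

Emit:
drive_tool:
  plan: [0.03,-0.004,0.003,0,0,0,0.06,-0.004,0.003,0,0,0,0.08,-0.004,0.003,0,0,0,0.08,-0.004,0.003,0,0,0,0.08,-0.004,0.003,0,0,0]

```text
t: 5.75
eef_pos: [0.4331, 0.3059, 0.1208]
ee_rot: [132.9, 90.0, 132.9]
ft_force: [0.1, 0.9, 0.3]
grip_width: 0.0658
```

Run:
```python
from h import *
s=get_state();print(s['t'],s['eef_pos']); im=get_image('wrist'); cv2.imwrite('pics/w2.png',im)
for k in ('cup','coarse','lid','fine'):
    for z in (-.005,0,.005): print(k,z,fit('wrist',k,G[k],z))
go([.4328,.306,.046])
```

```text
5.75 [0.4331 0.3059 0.1208]
cup -0.005 (0.83, array([ 0.4338,  0.3046, -0.072 ]), np.float64(0.017329362204212127))
cup 0 (0.83, array([ 0.4341,  0.3061, -0.4804]), np.float64(0.017663738027791653))
cup 0.005 (0.83, array([ 0.4342,  0.3076, -1.0515]), np.float64(0.017008209348739856))
coarse -0.005 (0.67, array([ 0.4284,  0.3897, -0.0733]), np.float64(0.01434755290519699))
coarse 0 (0.67, array([ 0.4284,  0.3894, -0.5504]), np.float64(0.016030180051834115))
coarse 0.005 (0.67, array([ 0.4282,  0.3891, -1.0709]), np.float64(0.014156841598223585))
lid -0.005 (0.96, array([ 0.5298,  0.3013, -0.4048]), np.float64(0.016292614680632526))
lid 0 (0.96, array([ 0.5276,  0.3027, -0.7993]), np.float64(0.017071690703974695))
lid 0.005 (0.96, array([ 0.5256,  0.3042, -1.2688]), np.float64(0.017597737709028404))
fine -0.005 (0.87, array([0.5192, 0.3926, 0.0319]), np.float64(0.016517943463499184))
fine 0 (0.87, array([ 0.5173,  0.3923, -0.5477]), np.float64(0.01605467123264825))
fine 0.005 (0.87, array([ 0.5155,  0.3922, -1.0608]), np.float64(0.016021644327613924))
shift [ 0.0745  0.0002 -0.0002] turn [-0.      0.0001 -0.0001]
```

Two wrist heights agree at z=0 for all parts: cup (.434,.306), coarse (.428,.389), lid (.527,.3025), fine (.517,.392). Descending on the cup.

Emit:
drive_tool:
  plan: [0.025,0,0.001,0,0,0,0.05,0,0.001,0,0,0,0.065,0,0.001,0,0,0,0.0755,0,0.001,0,0,0,0.0755,0,0.001,0,0,0]

```text
t: 6.9
eef_pos: [0.4329, 0.3052, 0.0433]
ee_rot: [-151.9, 89.8, -151.9]
ft_force: [-0.6, -0.2, -0.2]
grip_width: 0.0656
```

Emit:
drive_tool:
  plan: [0,0,0,0,0,0,0,0,0,0,0,0,0,0,0,0,0,0,0,0,0,0,0,0,0,0,0,0,0,0]
  hand: 0.3
  force: 15

```text
t: 7.4
eef_pos: [0.4344, 0.3062, 0.0462]
ee_rot: [39.3, 89.9, 39.3]
ft_force: [-2.0, -0.2, 4.2]
grip_width: 0.0447
```

Emit:
drive_tool:
  plan: [-0.02,0,0,0,0,0,-0.05,0,0,0,0,0,-0.084,0,0.01,0,0,0,-0.084,0.01,0.04,0,0,0,-0.084,0.02,0.08,0,0,0,-0.084,0.024,0.096,0,0,0,-0.084,0.024,0.096,0,0,0,-0.084,0.024,0.096,0,0,0]

```text
t: 8.2
eef_pos: [0.5293, 0.3295, 0.128]
ee_rot: [-156.7, 89.9, -156.7]
ft_force: [-0.4, 0.2, -1.4]
grip_width: 0.0443
```

Run:
```python
from h import *
s=get_state();print(s['t'],s['eef_pos'],s['ee_rot'],s['ft_force'],s['grip_width']); im=get_image('wrist'); cv2.imwrite('pics/w3.png',im)
for z in (-.005,0,.005): print('base',z,fit('wrist','base',G['base'],z))
b=T()[:3,3]
print('cup held',fit('wrist','cup',b[:2],b[2]-.046),'rel to TCP',b)
print('lid',fit('wrist','lid',(.527,.3027)))
```

```text
8.2 [0.5293 0.3295 0.128 ] [-156.6576   89.8694 -156.6655] [-0.3569  0.1833 -1.397 ] 0.044309723436110456
base -0.005 (0.69, array([ 0.6035,  0.3582, -1.1586]), np.float64(0.018000375181871583))
base 0 (0.69, array([ 0.6022,  0.359 , -1.9658]), np.float64(0.01855656698244667))
base 0.005 (0.69, array([ 0.6011,  0.3601, -2.4914]), np.float64(0.01854974071699258))
cup held (0.75, array([ 0.5288,  0.3298, -0.5311]), np.float64(0.01999843066598181)) rel to TCP [0.529  0.3297 0.1291]
lid None
```

View pics/w3.png

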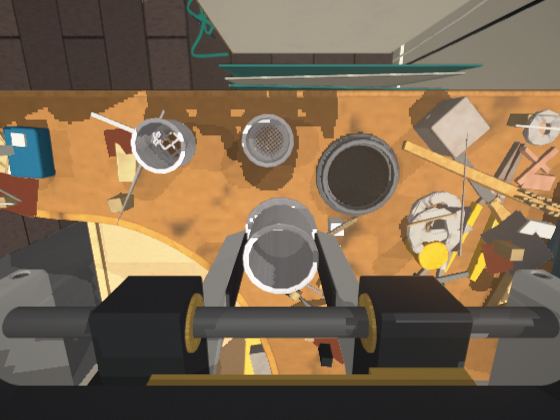

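The cup hangs upright and centred in the jaws; base measured at (.602,.359), with z consistent. Now over the well.

Emit:
drive_tool:
  plan: [0,0.013,0.032,0,0,0,0,0.026,0.065,0,0,0,0.02,0.0295,0.073,0,0,0,0.053,0.0295,0.073,0,0,0,0.053,0.0295,0.073,0,0,0,0.053,0.0295,0.073,0,0,0]

```text
t: 9.1
eef_pos: [0.6014, 0.3587, 0.0743]
ee_rot: [-155.6, 89.8, -155.6]
ft_force: [0.2, 0.7, -1.3]
grip_width: 0.0443
```

Run:
```python
from h import *
b=T()[:3,3]; im=get_image('wrist'); cv2.imwrite('pics/w4.png',im)
print(b,'cup held',fit('wrist','cup',b[:2],b[2]-.046))
go([.602,.359,.052])
```

```text
[0.6014 0.3587 0.0743] cup held (0.59, array([ 0.6022,  0.3582, -0.536 ]), np.float64(0.01613540254155899))
shift [ 0.0259 -0.0007 -0.0013] turn [ 0.0002  0.0021 -0.0012]
```

Emit:
drive_tool:
  plan: [0.012,0,0,0,0,0,0.019,0,0,0,0,0,0.022,0,0,0,0,0,0.022,0,0,0,0,0,0.022,0,0,0,0,0]

```text
t: 9.7
eef_pos: [0.603, 0.3593, 0.054]
ee_rot: [85.5, 90.0, 85.5]
ft_force: [0.6, -0.4, -0.9]
grip_width: 0.0447
```

Not touching yet (−0.9 N is the cup's weight), so I'll ease it down a few mm.

Emit:
drive_tool:
  plan: [0.0015,0,0,0,0,0,0.003,0,0,0,0,0,0.003,0,0,0,0,0]

```text
t: 10.0
eef_pos: [0.6034, 0.3595, 0.0523]
ee_rot: [26.8, 89.9, 26.8]
ft_force: [-1.2, -0.6, 2.7]
grip_width: 0.0443
```

Emit:
drive_tool:
  plan: [0,0,0,0,0,0,0,0,0,0,0,0,0,0,0,0,0,0,-0.03,0,0,0,0,0,-0.07,0,0,0,0,0,-0.07,0.01,-0.03,0,0,0,-0.07,0.033,-0.07,0,0,0,-0.07,0.033,-0.0855,0,0,0,-0.07,0.033,-0.0855,0,0,0,-0.07,0.033,-0.0855,0,0,0]
  hand: 0.6

```text
t: 11.0
eef_pos: [0.5179, 0.3922, 0.121]
ee_rot: [-7.3, 90.0, -7.3]
ft_force: [0.2, 0.2, -0.2]
grip_width: 0.0563
```

Run:
```python
from h import *
s=get_state();print(s['t'],s['eef_pos'],s['grip_width']); im=get_image('wrist'); cv2.imwrite('pics/w5.png',im)
print('cup',fit('wrist','cup',(.602,.359),.006)); print('fine',fit('wrist','fine',(.517,.392),0)); print('base',fit('wrist','base',(.602,.359)))
go([.5172,.3923,.028])
```

```text
11.0 [0.5179 0.3922 0.121 ] 0.056277604538568185
cup None
fine (0.78, array([ 0.5183,  0.3922, -0.6004]), np.float64(0.019880142953010688))
base (0.66, array([  0.6138,   0.3901, -33.1765]), np.float64(0.8391432575210486))
shift [ 0.0927  0.0006 -0.0014] turn [-0.0015  0.0001  0.0001]
```

View pics/w5.png

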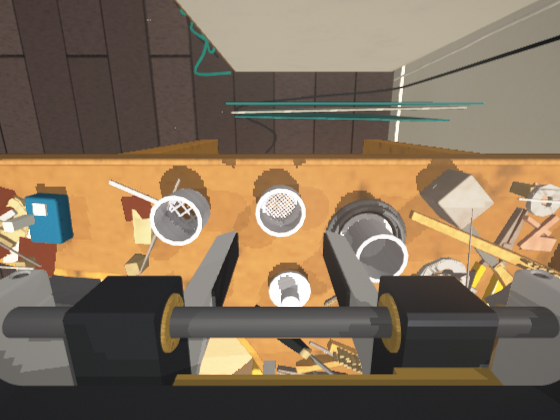

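The cup stands upright in the well (380,250). Fine sieve at (.5175,.392); descending and gripping it at its rim.

Emit:
drive_tool:
  plan: [0.03,0,0,0,0,0,0.06,0,0,0,0,0,0.08,0,0,0,0,0,0.09,0,0,0,0,0,0.09,0,0,0,0,0,0.09,0,0,0,0,0]

```text
t: 11.8
eef_pos: [0.5184, 0.3925, 0.0319]
ee_rot: [33.4, 89.9, 33.4]
ft_force: [0.5, -0.6, 1.1]
grip_width: 0.0567
```

Emit:
drive_tool:
  plan: [0,0,0,0,0,0,0,0,0,0,0,0,0,0,0,0,0,0,0,0,0,0,0,0,-0.02,0,0,0,0,0,-0.06,0,0,0,0,0,-0.095,0,0,0,0,0,-0.095,0,0,0,0,0,-0.095,0,0,0,0,0]
  hand: 0.3

```text
t: 12.7
eef_pos: [0.5176, 0.3924, 0.1264]
ee_rot: [32.0, 89.9, 32.0]
ft_force: [0.0, -0.1, -1.6]
grip_width: 0.0441
```

Run:
```python
from h import *
b=T()[:3,3]; s=get_state();print(s['t'],b,s['grip_width'],s['ft_force']); im=get_image('wrist'); cv2.imwrite('pics/w6.png',im)
print('fine held',fit('wrist','fine',b[:2],b[2]-.031)); print('cup',fit('wrist','cup',(.602,.359),.006))
for k in ('cup','base'): print(k,[(d['p'],(ext('wrist')@np.r_[d['xyz'],1])[:3]) for d in find_in('wrist',k)])
```

```text
12.7 [0.5176 0.3924 0.1264] 0.044059979775831294 [ 0.0077 -0.0601 -1.6321]
fine held (0.64, array([ 0.5166,  0.3937, -1.122 ]), np.float64(0.016723811349709596))
cup (0.56, array([ 0.6001,  0.36  , -1.5481]), np.float64(0.054898514096606434))
cup [(0.8, array([0.602 , 0.3564, 0.0313]))]
base [(0.92, array([0.6007, 0.3816, 0.0032]))]
```

View pics/w6.png

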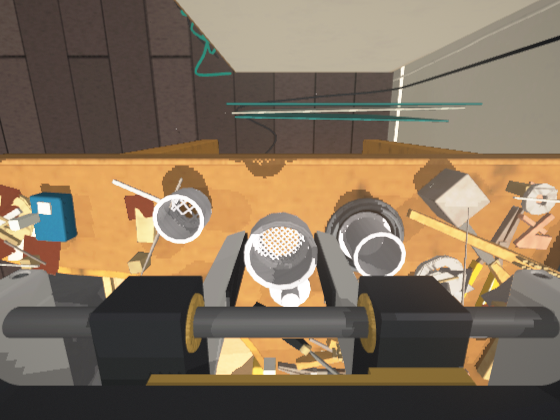

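Emit:
drive_tool:
  plan: [0,-0.01,0.03,0,0,0,0,-0.024,0.065,0,0,0,0,-0.033,0.085,0,0,0,0.015,-0.033,0.085,0,0,0,0.026,-0.033,0.085,0,0,0,0.026,-0.033,0.085,0,0,0,0.026,-0.033,0.085,0,0,0]

```text
t: 13.65
eef_pos: [0.6007, 0.3598, 0.0985]
ee_rot: [-161.1, 89.8, -161.0]
ft_force: [-0.3, 0.2, -0.6]
grip_width: 0.0439
```

Run:
```python
from h import *
b=T()[:3,3]; s=get_state();print(s['t'],b,s['grip_width'],s['ft_force']); im=get_image('wrist'); cv2.imwrite('pics/w7.png',im)
print('fine held',fit('wrist','fine',b[:2],b[2]-.031)); im2=get_image('scene'); print('fine sc',fit('scene','fine',b[:2],b[2]-.031));print('cup sc',fit('scene','cup',b[:2],.006))
cv2.imwrite('pics/s7.png',cv2.hconcat([im[100:400,130:430],cv2.resize(im2[120:240,160:320],(400,300),interpolation=cv2.INTER_CUBIC)]))
```

```text
13.65 [0.6007 0.3598 0.0985] 0.043863388074135014 [-0.3461  0.2056 -0.6278]
fine held (0.87, array([ 0.6012,  0.3604, -1.0964]), np.float64(0.014253037146838086))
fine sc (0.59, array([ 0.6037,  0.3643, -5.1863]), np.float64(0.13767782318207822))
cup sc (0.76, array([ 0.6007,  0.3627, -2.8025]), np.float64(0.28525293910866595))
```

View pics/s7.png

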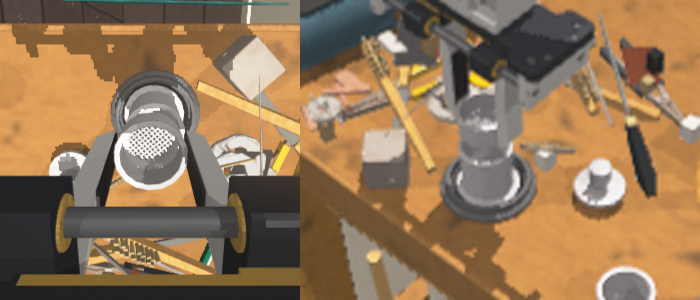

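Emit:
drive_tool:
  plan: [0.01,0,0,0,0,0,0.014,0,0,0,0,0,0.017,0,0,0,0,0,0.02,0,0,0,0,0,0.02,0,0,0,0,0]

```text
t: 14.4
eef_pos: [0.6023, 0.3592, 0.0794]
ee_rot: [-158.8, 90.0, -158.8]
ft_force: [-0.3, 0.2, -1.1]
grip_width: 0.0439
```

Emit:
drive_tool:
  plan: [0.0015,0,0,0,0,0,0.003,0,0,0,0,0,0.004,0,0,0,0,0,0.004,0,0,0,0,0]

```text
t: 14.8
eef_pos: [0.6027, 0.3594, 0.0788]
ee_rot: [25.1, 89.9, 25.1]
ft_force: [-3.7, -1.3, 6.5]
grip_width: 0.0441
```

Emit:
drive_tool:
  plan: [0,0,0,0,0,0,0,0,0,0,0,0,0,0,0,0,0,0,-0.03,0,0,0,0,0,-0.07,0,0,0,0,0,-0.07,0.01,-0.04,0,0,0,-0.07,0.02,-0.08,0,0,0,-0.06,0.03,-0.12,0,0,0,-0.06,0.03,-0.16,0,0,0,-0.06,0.03,-0.1745,0,0,0,-0.06,0.03,-0.1745,0,0,0,-0.06,0.03,-0.1745,0,0,0]
  hand: 0.6

```text
t: 16.0
eef_pos: [0.4292, 0.3894, 0.1364]
ee_rot: [17.6, 89.9, 17.6]
ft_force: [-0.2, -0.9, -0.7]
grip_width: 0.0562
```

Run:
```python
from h import *
s=get_state();print(s['t'],s['eef_pos'],s['grip_width']); im=get_image('wrist'); 
print('fine',fit('wrist','fine',(.602,.359),.046)); print('coarse',fit('wrist','coarse',(.428,.389),0)); 
go([.428,.389,.042])
im2=get_image('scene'); print('fine sc',fit('scene','fine',(.602,.359),.046))
cv2.imwrite('pics/s8.png',cv2.hconcat([im[100:400,130:530],cv2.resize(im2[120:240,160:320],(400,300),interpolation=cv2.INTER_CUBIC)]))
```

```text
16.0 [0.4292 0.3894 0.1364] 0.05620446804066342
fine (0.68, array([ 0.6025,  0.3591, -0.8866]), np.float64(0.012027598727743316))
coarse (0.78, array([ 0.4281,  0.3887, -0.7764]), np.float64(0.01801455689698745))
shift [ 0.094  -0.0001 -0.0018] turn [-0.0016  0.0009 -0.0002]
fine sc None
```

View pics/s8.png

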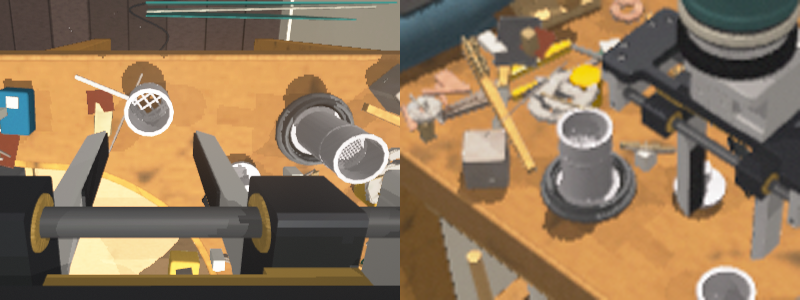

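Fine sieve is upright and seated at (.6025,.359), matching its expected height. Now the coarse sieve at (.428,.389).

Emit:
drive_tool:
  plan: [0.03,0,-0.001,0,0,0,0.06,0,-0.001,0,0,0,0.08,0,-0.001,0,0,0,0.0935,0,-0.001,0,0,0,0.0935,0,-0.001,0,0,0,0.0935,0,-0.001,0,0,0]

```text
t: 16.85
eef_pos: [0.4277, 0.3895, 0.0431]
ee_rot: [38.7, 89.9, 38.7]
ft_force: [0.6, -0.3, -0.2]
grip_width: 0.0567
```

Emit:
drive_tool:
  plan: [0,0,0,0,0,0,0,0,0,0,0,0,0,0,0,0,0,0,0,0,0,0,0,0,-0.02,0,0,0,0,0,-0.06,0,0,0,0,0,-0.11,0,0,0,0,0,-0.11,0,0,0,0,0,-0.11,0,0,0,0,0]
  hand: 0.3

```text
t: 17.75
eef_pos: [0.4276, 0.3898, 0.1542]
ee_rot: [37.6, 89.8, 37.6]
ft_force: [-0.0, 0.1, -1.4]
grip_width: 0.0427
```

Run:
```python
from h import *
b=T()[:3,3]; s=get_state();print(s['t'],b,s['grip_width'],s['ft_force']); im=get_image('wrist'); cv2.imwrite('pics/w9.png',im)
print('coarse held',fit('wrist','coarse',b[:2],b[2]-.043)); print('fine',fit('wrist','fine',(.602,.359),.046))
print('lid',fit('wrist','lid',(.527,.3025),0))
go([.6025,.359,.155])
```

```text
17.75 [0.4276 0.3898 0.1542] 0.04271616793765796 [-0.0341  0.0598 -1.4353]
coarse held (0.79, array([ 0.4263,  0.3898, -1.1173]), np.float64(0.020029466887201638))
fine (0.7, array([ 0.597 ,  0.3597, -1.8583]), np.float64(0.02930783298302926))
lid (0.59, array([ 0.5214,  0.3105, -6.9716]), np.float64(0.30367539916852))
shift [-0.0057 -0.0295  0.1766] turn [-0.     -0.0038  0.0028]
```

Emit:
drive_tool:
  plan: [0,-0.007,0.04,0,0,0,0,-0.014,0.08,0,0,0,0,-0.021,0.12,0,0,0,0,-0.028,0.16,0,0,0,0,-0.03,0.175,0,0,0,0.016,-0.03,0.175,0,0,0,0.016,-0.03,0.175,0,0,0,0.016,-0.03,0.175,0,0,0]

```text
t: 18.75
eef_pos: [0.5997, 0.3594, 0.134]
ee_rot: [-159.1, 89.7, -159.1]
ft_force: [0.2, 0.4, -1.2]
grip_width: 0.0427
```

Run:
```python
from h import *
b=T()[:3,3]; s=get_state();print(s['t'],b,s['grip_width'],s['ft_force']); im=get_image('wrist')
print('coarse held',fit('wrist','coarse',b[:2],b[2]-.043)); im2=get_image('scene')
cv2.imwrite('pics/s10.png',cv2.hconcat([im[100:400,130:530],cv2.resize(im2[120:240,160:320],(400,300),interpolation=cv2.INTER_CUBIC)]))
go([.6025,.359,.111])
```

```text
18.75 [0.5997 0.3594 0.134 ] 0.04268561603148002 [ 0.1614  0.3596 -1.162 ]
coarse held (0.94, array([ 0.6   ,  0.3589, -0.6806]), np.float64(0.02183335544182895))
shift [ 0.026  -0.001   0.0015] turn [ 0.0014  0.0003 -0.0004]
```

View pics/s10.png

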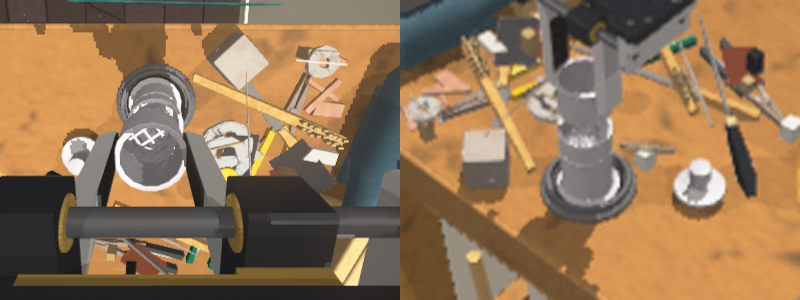

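Emit:
drive_tool:
  plan: [0.01,0,0.001,0,0,0,0.015,0,0.001,0,0,0,0.019,0,0.001,0,0,0,0.022,0,0.001,0,0,0,0.022,0,0.001,0,0,0]

```text
t: 19.4
eef_pos: [0.6026, 0.3591, 0.1136]
ee_rot: [-156.8, 89.9, -156.8]
ft_force: [0.1, 0.3, -1.1]
grip_width: 0.0426
```

Emit:
drive_tool:
  plan: [0.002,0,0,0,0,0,0.004,0,0,0,0,0,0.005,0,0,0,0,0,0.005,0,0,0,0,0]

```text
t: 19.8
eef_pos: [0.6033, 0.3594, 0.1121]
ee_rot: [26.8, 89.9, 26.8]
ft_force: [-2.0, -1.7, 6.0]
grip_width: 0.0427
```

Emit:
drive_tool:
  plan: [0,0,0,0,0,0,0,0,0,0,0,0,0,0,0,0,0,0,-0.03,0,0,0,0,0,-0.06,0,0,0,0,0,-0.06,-0.02,-0.03,0,0,0,-0.05,-0.045,-0.06,0,0,0,-0.03,-0.0565,-0.076,0,0,0,-0.02,-0.0565,-0.076,0,0,0,-0.02,-0.0565,-0.076,0,0,0,-0.02,-0.0565,-0.076,0,0,0]
  hand: 0.6

```text
t: 20.9
eef_pos: [0.528, 0.3034, 0.1297]
ee_rot: [36.0, 89.9, 36.0]
ft_force: [1.1, -0.7, 0.7]
grip_width: 0.0564
```

Run:
```python
from h import *
s=get_state();print(s['t'],s['eef_pos'],s['grip_width']); im=get_image('wrist'); 
print('coarse',fit('wrist','coarse',(.602,.359),.068)); print('lid',fit('wrist','lid',(.527,.3025),0)); 
go([.527,.3025,.032])
im2=get_image('scene'); print('coarse sc',fit('scene','coarse',(.602,.359),.068))
cv2.imwrite('pics/s11.png',cv2.hconcat([im[100:400,130:530],cv2.resize(im2[120:240,160:320],(400,300),interpolation=cv2.INTER_CUBIC)]))
```

```text
20.9 [0.528  0.3034 0.1297] 0.05638281141662297
coarse (0.57, array([ 0.6033,  0.3587, -0.3841]), np.float64(0.01978393206181905))
lid (0.7, array([ 0.5275,  0.3026, -0.671 ]), np.float64(0.013453911259912951))
shift [ 0.0984 -0.0012 -0.0015] turn [ 0.0002  0.002  -0.001 ]
coarse sc (0.89, array([ 0.601 ,  0.3601, -0.7126]), np.float64(0.024903131324279796))
```

View pics/s11.png

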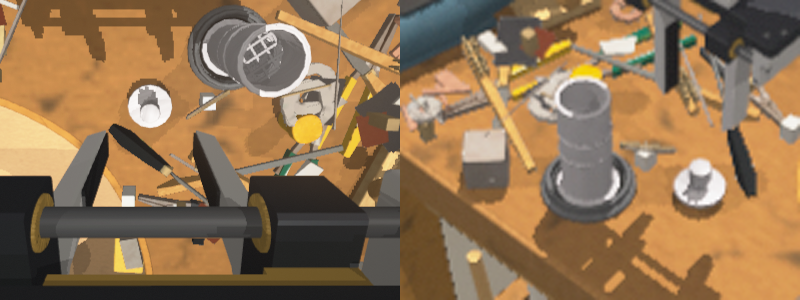

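Coarse is seated (wrist and scene views agree: ~(.602,.359), z .068). For the lid, the gripper body would pass within about 3 mm of the stack top. I'll turn the jaws −30° first, so the body swings clear, then descend to the knob.

Emit:
drive_tool:
  plan: [0,0,0,0.14,0,0,0,-0.001,0,0.28,0,0,0,-0.001,0,0.42,0,0,0,-0.001,0,0.52,0,0,0.03,-0.001,0,0.52,0,0,0.06,-0.001,0,0.52,0,0,0.08,-0.001,0,0.52,0,0,0.09,-0.001,0,0.52,0,0,0.09,-0.001,0,0.52,0,0,0.09,-0.001,0,0.52,0,0]
  hand: 0.45

```text
t: 22.15
eef_pos: [0.5278, 0.3022, 0.0406]
ee_rot: [56.0, 89.9, 26.2]
ft_force: [0.6, -1.1, 0.2]
grip_width: 0.0424
```

Run:
```python
from h import *
M=T();print(get_state()['t'],M, get_state()['ft_force'])
```

```text
22.15 [[ 0.0017  0.4968  0.8678  0.5278]
 [ 0.0009  0.8678 -0.4968  0.3022]
 [-1.      0.0016  0.0011  0.0406]
 [ 0.      0.      0.      1.    ]] [ 0.639  -1.135   0.2322]
```

Emit:
drive_tool:
  plan: [0,0,0,0,0,0,0,0,0,0,0,0,0,0,0,0,0,0,0,0,0,0,0,0,0,0,0,0,0,0,-0.02,0,0,0,0,0,-0.06,0,0,0,0,0,-0.1,0,0,0,0,0,-0.135,0,0,0,0,0,-0.135,0,0,0,0,0,-0.135,0,0,0,0,0]
  hand: 0

```text
t: 23.25
eef_pos: [0.5271, 0.3018, 0.1747]
ee_rot: [51.5, 89.9, 21.7]
ft_force: [-0.2, 0.0, -1.6]
grip_width: 0.0185
```

Run:
```python
from h import *
b=T()[:3,3]; s=get_state();print(s['t'],b,s['grip_width'],s['ft_force']); im=get_image('wrist')
print('lid held',fit('wrist','lid',b[:2],b[2]-.040)); print('coarse',fit('wrist','coarse',(.602,.359),.068)); im2=get_image('scene')
cv2.imwrite('pics/s12.png',cv2.hconcat([im[100:400,130:530],cv2.resize(im2[90:210,200:360],(400,300),interpolation=cv2.INTER_CUBIC)]))
M=T(); print(M[:3,:3].T@(np.r_[.6025,.359,.175]-M[:3,3]))
```

```text
23.25 [0.5271 0.3018 0.1747] 0.018468537904223873 [-0.1976  0.0048 -1.6074]
lid held (0.77, array([ 0.5276,  0.3054, -3.8534]), np.float64(0.37545462379928535))
coarse (0.97, array([ 0.6004,  0.3579, -0.9508]), np.float64(0.009891858632042545))
[-0.004   0.0883  0.0379]
```

View pics/s12.png

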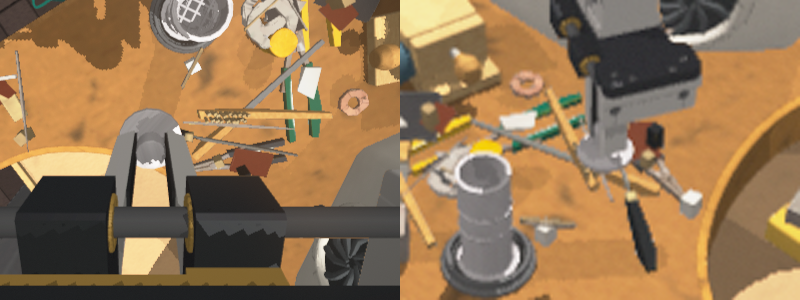

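Emit:
drive_tool:
  plan: [0,0.03,0.013,0,0,0,0,0.06,0.026,0,0,0,0,0.0863,0.037,0,0,0,0.01,0.0863,0.037,0,0,0,0.01,0.0863,0.037,0,0,0,0.01,0.0863,0.037,0,0,0]

```text
t: 24.05
eef_pos: [0.6008, 0.3576, 0.1627]
ee_rot: [-123.2, 89.8, -153.0]
ft_force: [0.4, 0.1, -0.9]
grip_width: 0.0188
```

Run:
```python
from h import *
b=T()[:3,3]; s=get_state();print(s['t'],b,s['grip_width'],s['ft_force']); im=get_image('wrist')
im2=get_image('scene'); print('coarse sc',fit('scene','coarse',(.602,.359),.068)); print('lid sc',fit('scene','lid',b[:2],b[2]-.04))
cv2.imwrite('pics/s13.png',cv2.hconcat([im[100:400,130:530],cv2.resize(im2[90:210,160:320],(400,300),interpolation=cv2.INTER_CUBIC)]))
M=T(); print(M[:3,:3].T@(np.r_[.602,.3585,.142]-M[:3,3]))
```

```text
24.05 [0.6008 0.3576 0.1627] 0.018776969435763326 [ 0.4257  0.1317 -0.8827]
coarse sc (0.73, array([ 0.5989,  0.362 , -1.5172]), np.float64(0.2778398819176776))
lid sc (0.55, array([ 0.5984,  0.368 , -8.4637]), np.float64(0.5610118341504279))
[ 0.0235  0.0006 -0.    ]
```

View pics/s13.png

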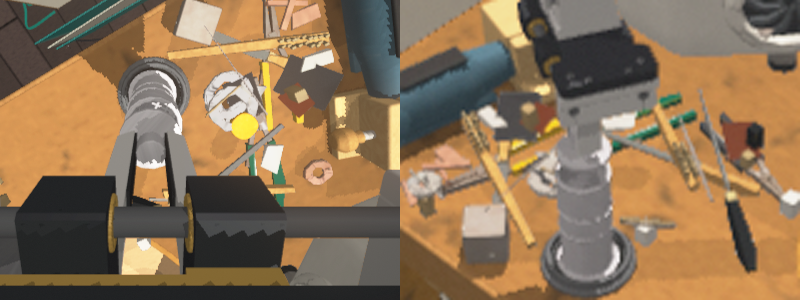

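Lid is aligned over the coarse sieve in both views. Lowering.

Emit:
drive_tool:
  plan: [0.008,0.0005,0,0,0,0,0.013,0.0005,0,0,0,0,0.017,0.0005,0,0,0,0,0.02,0.0005,0,0,0,0,0.02,0.0005,0,0,0,0]

```text
t: 24.75
eef_pos: [0.6018, 0.3586, 0.1435]
ee_rot: [-125.5, 89.9, -155.3]
ft_force: [-0.2, 0.4, -0.3]
grip_width: 0.0183
```

Emit:
drive_tool:
  plan: [0.002,0,0,0,0,0,0.004,0,0,0,0,0,0.005,0,0,0,0,0,0.005,0,0,0,0,0]

```text
t: 25.15
eef_pos: [0.6028, 0.3591, 0.1423]
ee_rot: [56.4, 89.8, 26.6]
ft_force: [-0.7, -0.3, 5.2]
grip_width: 0.0184
```

Emit:
drive_tool:
  plan: [0,0,0,0,0,0,0,0,0,0,0,0,0,0,0,0,0,0,-0.03,0,0,0,0,0,-0.07,0,0,0,0,0,-0.09,-0.03,0,0,0,0,-0.09,-0.06,0,0,0,0,-0.09,-0.1,-0.02,0,0,0,-0.09,-0.14,-0.04,0,0,0,-0.09,-0.14,-0.04,0,0,0,-0.09,-0.14,-0.04,0,0,0]
  hand: 0.4

```text
t: 26.25
eef_pos: [0.4974, 0.2568, 0.2296]
ee_rot: [64.0, 90.0, 34.1]
ft_force: [0.9, -0.1, 0.3]
grip_width: 0.0374
```

Run:
```python
from h import *
s=get_state();print(s['t'],s['eef_pos'],s['ft_force']); im=get_image('wrist')
print('lid',fit('wrist','lid',(.602,.359),.102)); 
im2=get_image('scene'); print('lid sc',fit('scene','lid',(.602,.359),.102))
for k in ('yellow_pot','block','wax'): print(k,[(round(d['p'],2),(ext('scene')@np.r_[d['xyz'],1])[:3]) for d in find_in('scene',k)[:1]])
cv2.imwrite('pics/s14.png',cv2.hconcat([im[50:350,130:530],cv2.resize(im2[90:210,160:320],(400,300),interpolation=cv2.INTER_CUBIC)]))
```

```text
26.25 [0.4974 0.2568 0.2296] [ 0.9037 -0.0565  0.2958]
lid (0.64, array([ 0.6031,  0.3599, -0.6703]), np.float64(0.021405868533217492))
lid sc (0.38, array([  0.692 ,   0.3731, -14.285 ]), np.float64(1.2062871019967618))
yellow_pot []
block [(0.59, array([0.6694, 0.4088, 0.0295]))]
wax [(0.8, array([0.2878, 0.3889, 0.0167]))]
```

View pics/s14.png

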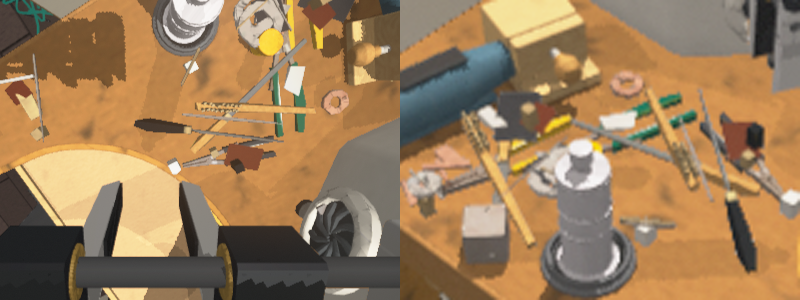

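The stack stands upright with the lid flush, and the bystanders look unmoved. Handing in.

```bash
python3 -c "
from h import *
print(finish_job())"
```

```text
the job is handed in; nothing more can be done
None
```

I built the stack on the shaker base in the order asked: cup, fine sieve, coarse sieve, lid. It was handed in shortly after 26 s on the robot's clock. The hand-in gives no verdict.

**Seating:** Each part met resistance within 1–2 mm of its expected seated height. The highest force I read at those contacts was about 6.5 N. The last pictures show the stack straight and the lid flush. The wrist camera puts the lid at (0.603, 0.360) at its seated height, and the stack centre at about (0.6025, 0.359).

**Bystanders:** The cube was last measured within 2 mm of its first position. The wax block was off by 12 mm along x and 17 mm along y in the scene view. I put that down to the network, because the first scene reading had the robot partly in the way, the first wrist reading was within about 5 mm of the last one, and the arm never went near the block. I could only check the yellow pot by eye in the wrist picture, where it looks unmoved; the network did not report it in the last picture.

**Checks that failed or disagreed:**
- **Scene camera, final lid check:** it found the wrong object and was no use.
- **Partly hidden parts:** a few fits on these were also unreliable and I ignored them.
- **Coarse sieve after seating:** its position varied by 3 mm between views, which is at the edge of the fit's clearance. The lid still seated in it.

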